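# Line up the reservoir bottles beside the selector valve

### The arm

A 6-joint arm with a two-finger parallel gripper is mounted at the origin on the work surface. World frame = base frame: x ahead of the robot, y to its left, z up, the work surface at z = 0. Lengths are in m, angles in rad, forces in N, time in s.
With the tool pointing down it reaches from about 0.375 to 0.825 m from the base axis. Payload 5.5 kg.
Tool frame: the origin (TCP) lies on the centre line of the jaws, within the pads' length; the fingertips stand 8 mm ahead of it and the grasp point (between the pads) lies 11 mm behind it; z points along the fingers, y is the direction in which the jaws open and shut (so a half turn about z gives the same grasp; the last joint's range is limited). The gripper opens to 85 mm and grips with 20 to 120 N. Pads are 22 mm wide; open, the fingers measure 114 mm over their backs; the gripper's body (76 mm by 85 mm) begins 54 mm behind the grasp point. The pads swing forward as they close: fully open they stand 13 mm farther back than shut.
Start: joints at [-1.224, 0.314, -0.047, 1.21, 0, 1.571], TCP at [0.204, -0.564, 0.216] pointing down, gripper open.
Joint ranges: [-2.67, 2.67], [-0.69, 1.73], [-1.03, 1.25], [-2.08, 2.16], [-1.42, 1.45], [-3.14, 3.14]. Speed limits (rad/s): [2.39, 2.39, 3.01, 3.14, 3.14, 3.14].

### API

Orientations are given as a unit quaternion [w, x, y, z].
In Python, from workcell import r gives the robot as it stands.
- The arm moves only by the shell command python3 -m inch 'ROWS' [FORCE]. ROWS is JSON, one flat list of numbers, 7 for each row, row after row: the turn, a rotation vector about the tool's x, y, z in degrees, then the shift along the tool's x, y, z in m, then the opening, from 0 (shut) to 1 (fully open). In form: [rx, ry, rz, dx, dy, dz, grip, rx, ry, rz, dx, dy, dz, grip, ...]. A call has 1 to 10 rows; each row is the pose to reach, as a shift and turn from the pose commanded when the call began, along the tool's axes at that moment; what a row does not reach only later rows make up. A row lasts 1/12 s, in which the tool goes at most 41.7 mm and 7.16 degrees, less where a joint would pass 70% of its speed; a pose out of reach is approached as far as the arm can. A call with a gripper value outside its range is refused whole. The fingers move at their own pace and stop on an object; FORCE is the grip in N (left out, the last holds). Time passes only in rows, so rows that repeat a pose let the fingers close. It gives the time, the measured TCP pose, the force and the opening at its end, in the units of the state.
- r.get_state(): the state, without advancing time (a new reading comes with each control period).
- r.grab_frame(name): name is "scene" or "top" or "wrist"; returns a dict with "pixels" (420x560x3 uint8, red, green, blue), "depth" (420x560 float32, m along the optical axis (not along the pixel's ray), 0 where there is no reading), "fx", "fy", "cx", "cy" (pixels), "rvec" (rotation vector, rad) and "tvec" (3), from world to camera coordinates, as OpenCV has them. Camera axes: x right, y down, z forward; pixel columns grow to the right and rows downward; lengths in m; the calibration is good to about 2 mm. A picture is of the moment at which its call begins.
- r.sign_off(): hands the job in, once; it reports no verdict.
The state is a dict: "time": time; "joint_pos": joint angles; "qvel": joint speeds; "effort": joint torques, N m; "eef_pos": TCP position; "ee_rot": TCP orientation; "ft_force": force on the tool from outside, world axes, zero at the start; "wrist_torque": the same for the moment, N m; "grip_width": opening from 0.0 (shut) to 1.0 (fully open).
Only numpy, scipy, OpenCV 4.12 (cv2) and the standard library are available. Lean on these libraries where they do the work, as an engineer would, in place of code of your own. Each camera call takes 0.05 s, during which the arm holds its last target.

### The job

Line up the four amber bottles on the four round pads of the bottle shelf in order of size: the largest on the pad next to the valve stand, then each smaller one in turn, and the smallest on the pad farthest from the valve. Stand each one upright in the middle of its pad, setting it down gently, and do not knock the valve stand or the green tube rack.

Things in the scene. Friction and masses are not known exactly. Their poses are not given: they have to be found in the camera images.
- bottle_a: The largest of four empty, closed amber glass laboratory bottles with white screw caps: body 70 mm in diameter, 140 mm tall with its cap, round cap 54 mm in diameter and 26 mm high on a narrower neck, about 220 g. Stands on the bench. Origin: centre of its underside, z up. Take it by the cap from above.
- bottle_b: The second largest of four empty, closed amber glass laboratory bottles with white screw caps: body 56 mm in diameter, 108 mm tall with its cap, round cap 46 mm in diameter and 24 mm high on a narrower neck, about 130 g. Stands on the bench. Origin: centre of its underside, z up. Take it by the cap from above.
- bottle_c: The second smallest of four empty, closed amber glass laboratory bottles with white screw caps: body 46 mm in diameter, 90 mm tall with its cap, round cap 38 mm in diameter and 22 mm high on a narrower neck, about 90 g. Stands on the bench. Origin: centre of its underside, z up. Take it by the cap from above.
- bottle_d: The smallest of four empty, closed amber glass laboratory bottles with white screw caps: body 36 mm in diameter, 72 mm tall with its cap, round cap 30 mm in diameter and 20 mm high on a narrower neck, about 55 g. Stands on the bench. Origin: centre of its underside, z up. Take it by the cap from above.
- pad_1: One of four alike flat round dark rubber pads, 88 mm wide, 4 mm thick, fixed 105 mm apart in a straight row on a low aluminium shelf (115 mm deep; thin guard rail 45 mm above the bench, 52 mm beyond the row, on the side away from the robot). Names do not follow the row: read the order from positions. Origin: centre of its underside; its top is 4 mm higher, 22 mm above the bench.
- pad_2: One of four alike flat round dark rubber pads, 88 mm wide, 4 mm thick, fixed 105 mm apart in a straight row on a low aluminium shelf (115 mm deep; thin guard rail 45 mm above the bench, 52 mm beyond the row, on the side away from the robot). Names do not follow the row: read the order from positions. Origin: centre of its underside; its top is 4 mm higher, 22 mm above the bench.
- pad_3: One of four alike flat round dark rubber pads, 88 mm wide, 4 mm thick, fixed 105 mm apart in a straight row on a low aluminium shelf (115 mm deep; thin guard rail 45 mm above the bench, 52 mm beyond the row, on the side away from the robot). Names do not follow the row: read the order from positions. Origin: centre of its underside; its top is 4 mm higher, 22 mm above the bench.
- pad_4: One of four alike flat round dark rubber pads, 88 mm wide, 4 mm thick, fixed 105 mm apart in a straight row on a low aluminium shelf (115 mm deep; thin guard rail 45 mm above the bench, 52 mm beyond the row, on the side away from the robot). Names do not follow the row: read the order from positions. Origin: centre of its underside; its top is 4 mm higher, 22 mm above the bench.
- valve_stand: Selector valve on a post, fixed at one end of the bottle shelf (which end varies), in line with the row, 133 mm from the nearest pad's centre: black foot 85 by 45 mm, black post holder, steel post, on top a lying black and white cylinder 44 mm thick with blue fittings, 107 mm long across the row; 173 mm tall. Origin: centre of its foot, on the bench.
- tube_rack: Bystander: bright green test tube rack, 104 by 78 mm and 71 mm tall (97 mm with the white tube caps), loose, about 400 g, standing at the other end of the bottle shelf. Origin: centre of its underside, z up.
There are look-alikes about, which are no part of the job. Leave any purple or red look-alike of the bottle_a alone.

How it is judged:
By the outcome, as a careful person would: the job done as asked, in the order asked, and still so for the second after the job is handed in, with the robot touching nothing.
It also fails if it takes over 102 s, if anything falls off the work surface, if the arm or the gripper's body presses on something with over 40 N, if the wrist force passes 120 N, or if a joint passes its speed limit or range.

## Working session

There is one attempt and no reset: what is moved stays moved. The work goes in short steps, Python scripts to look and compute and a shell command to move; the robot and the scene stay as the last step left them, time stands still between calls to the robot, and variables do not carry over. Pictures are saved under pics/ and viewed, and the job is handed in when it is done.

```bash
ls; mkdir -p pics
python3 - <<'E'
from workcell import r
import cv2
print(r.get_state())
for n in ("scene","top"):
    f=r.grab_frame(n); cv2.imwrite(f"pics/{n}0.png",f["pixels"][:,:,::-1]); 
    print(n,{k:f[k] for k in f if k not in("pixels","depth")})
E
```

```text
pics
{'time': 0.0, 'joint_pos': array([-1.22404037e+00,  3.14180666e-01, -4.80735324e-02,  1.21017572e+00,
       -1.56696267e-06,  1.57078623e+00]), 'qvel': array([-0.000339  , -0.00196461,  0.00151099,  0.00095064, -0.00046851,
        0.00086961]), 'effort': array([-1.18233675e-03, -5.39583814e+01,  3.39751196e+01,  1.94109720e-02,
       -8.37303628e-05,  8.99460048e-06]), 'eef_pos': array([ 0.20370912, -0.56373603,  0.21556419]), 'ee_rot': array([-8.04414988e-04,  9.85006451e-01,  1.72515576e-01, -1.41673536e-04]), 'ft_force': array([ 0.90253335,  0.65986551, -1.14815413]), 'wrist_torque': array([-0.04237367, -0.01341369,  0.0153466 ]), 'grip_width': 1.0000462906284442}
scene {'fx': 396.21080069709046, 'fy': 396.21080069709046, 'cx': 278.93434291171064, 'cy': 212.23762429797907, 'rvec': array([ 2.35276705,  0.85889966, -0.30602703]), 'tvec': array([-0.4089866 , -0.24739085,  1.06443858])}
top {'fx': 504.3103980348972, 'fy': 504.3103980348972, 'cx': 271.9547603439317, 'cy': 213.68376897630003, 'rvec': array([ 2.16905783, -2.11054113,  0.18410471]), 'tvec': array([-6.93514248e-04,  5.28155056e-01,  9.83875860e-01])}
```

View pics/scene0.png

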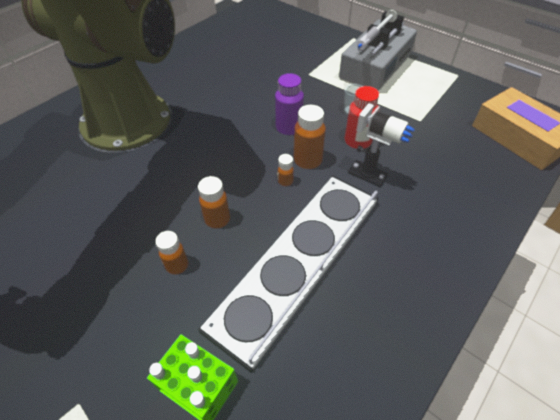

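View pics/top0.png

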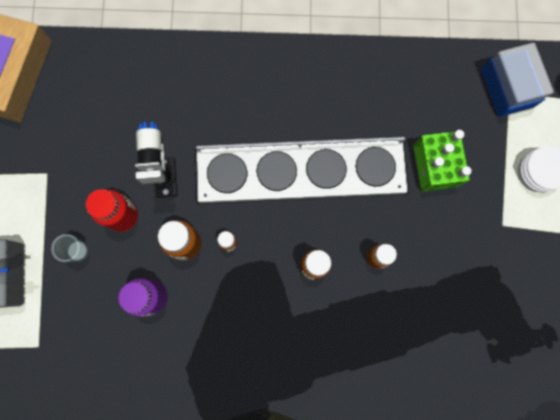

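The scene image shows four amber bottles: a at (310,135), b at (213,200), c at (172,252) and d at (286,168). The purple (289,100) and red (365,115) look-alikes are off limits. In the top view the caps are at a (174,237), d (227,240), b (317,262) and c (384,255). The pads are at columns 227, 277, 326 and 376 near row 170. The valve is at the left end (150,160) and the rack at the right end (443,160).

```bash
cat > h.py <<'E'
import numpy as np, cv2
from workcell import r
def onplane(f,uv,z):
    R,_=cv2.Rodrigues(f["rvec"]); t=np.asarray(f["tvec"])
    d=R.T@np.array([(uv[0]-f["cx"])/f["fx"],(uv[1]-f["cy"])/f["fy"],1.]); c=-R.T@t
    return c+d*(z-c[2])/d[2]
def world(f):
    R,_=cv2.Rodrigues(f["rvec"]); v,u=np.mgrid[:420,:560]; D=f["depth"]
    P=np.stack([(u-f["cx"])/f["fx"]*D,(v-f["cy"])/f["fy"]*D,D],-1)
    return (P-np.asarray(f["tvec"]))@R
E
python3 - <<'E'
from h import *
for n,bot in (("top",dict(a=(174,237,.14),d=(227,240,.072),b=(317,262,.108),c=(384,255,.09))),("scene",dict(a=(311,120,.14),d=(286,161,.072),b=(211,190,.108),c=(169,243,.09)))):
    f=r.grab_frame(n); W=world(f); hsv=cv2.cvtColor(f["pixels"],cv2.COLOR_RGB2HSV)
    for k,(u,v,z) in bot.items():
        m=(abs(W[:,:,2]-z)<.005)&(hsv[:,:,1]<70)&(hsv[:,:,2]>120)
        m[:, :]&=(np.hypot(*(np.mgrid[:420,:560]-np.array([v,u])[:,None,None]))<28)
        c,_=cv2.findContours(m.astype(np.uint8),0,1); c=max(c,key=cv2.contourArea)
        (x,y),rad=cv2.minEnclosingCircle(c); M=cv2.moments(c);x,y=M["m10"]/M["m00"],M["m01"]/M["m00"]
        p=onplane(f,(x,y),z); q=W[m]; print(n,k,"px",np.round((x,y),1),p.round(4),"zmed",np.median(q[:,2]).round(4),"ext",np.ptp(q[:,0]).round(3),np.ptp(q[:,1]).round(3), "circ r px",round(rad,1))
    # pads
    m=((hsv[:,:,2]<100)&(abs(W[:,:,2]-.022)<.012)).astype(np.uint8)
    m=cv2.morphologyEx(m,cv2.MORPH_OPEN,np.ones((3,3),np.uint8))
    for c in cv2.findContours(m,0,1)[0]:
        if 600<cv2.contourArea(c)<4000:
            e=cv2.fitEllipse(c); p=onplane(f,e[0],.022); print(n,"pad?",np.round(e[0],1),np.round(e[1],1),p.round(4))
    m=((hsv[:,:,0]>35)&(hsv[:,:,0]<75)&(hsv[:,:,1]>150)&(hsv[:,:,2]>80)&(W[:,:,2]>.02)); q=W[m]; print("rack",q.min(0).round(3),q.max(0).round(3))
    m=(W[:,:,2]>.03)&(W[:,:,1]>.0)&(W[:,:,0]>.35); q=W[m]
f=r.grab_frame("top");W=world(f)
for n,uv in dict(valve=(150,140),valve2=(150,175),red=(105,205),pur=(138,297),vial=(68,248),rail=(300,146)).items(): print(n,W[uv[1],uv[0]].round(3))
cv2.imwrite("pics/crop1.png",cv2.resize(f["pixels"][110:310,70:430,::-1],None,fx=2.2,fy=2.2))
E
```

```text
top a px [172.4 235.5] [0.4666 0.1949 0.14  ] zmed 0.1399 ext 0.054 0.053 circ r px 15.1
top d px [224.9 238.9] [0.4705 0.1048 0.072 ] zmed 0.0717 ext 0.028 0.028 circ r px 7.8
top b px [317.3 262.1] [ 0.4275 -0.0735  0.108 ] zmed 0.1079 ext 0.045 0.046 circ r px 12.5
top c px [385.2 253.6] [ 0.4487 -0.2056  0.09  ] zmed 0.0902 ext 0.037 0.038 circ r px 10.1
rack [ 0.361 -0.38   0.02 ] [0.702 0.02  1.057]
scene a px [310.3 113.8] [0.4658 0.1892 0.14  ] zmed 0.1407 ext 0.053 0.055 circ r px 12.3
scene d px [284.6 159.9] [0.4692 0.099  0.072 ] zmed 0.0726 ext 0.031 0.03 circ r px 6.7
scene b px [209.4 186.1] [ 0.4263 -0.0785  0.108 ] zmed 0.1085 ext 0.047 0.046 circ r px 11.8
scene c px [166.  240.4] [ 0.4479 -0.2104  0.09  ] zmed 0.0906 ext 0.04 0.037 circ r px 10.8
scene pad? [147.8 120.1] [30.1 50.3] [0.0702 0.023  0.022 ]
rack [ 0.59  -0.382  0.02 ] [ 0.866 -0.29   0.683]
valve [0.637 0.24  0.17 ]
valve2 [0.57  0.235 0.174]
red [0.52  0.322 0.14 ]
pur [0.354 0.25  0.14 ]
vial [0.45  0.436 0.005]
rail [0.361 0.02  1.057]
```

View pics/crop1.png

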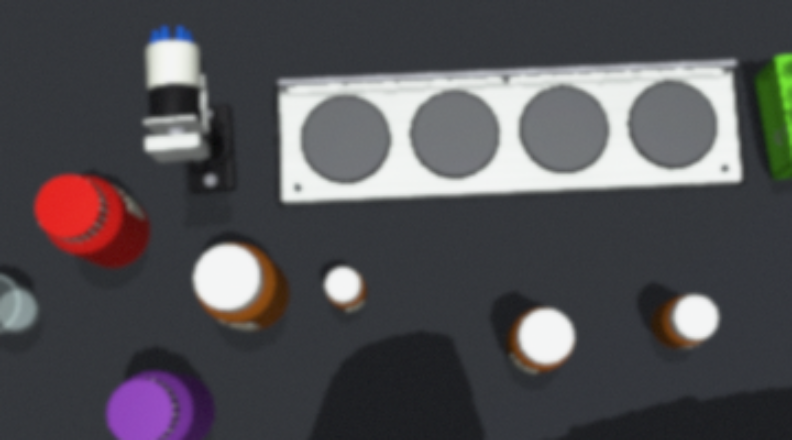

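The crop confirms the choice: white caps with amber bodies, largest at crop (228,278), next (545,337), next (695,318), smallest (343,285). The two cameras differ by 5 mm in y, so the wrist view will settle that. Next, the pads.

Run:
```python
from h import *
for n in ("top","scene"):
    f=r.grab_frame(n); g=cv2.cvtColor(f["pixels"],cv2.COLOR_RGB2GRAY); W=world(f)
    sh=(W[:,:,2]>.008)&(W[:,:,2]<.035)&(W[:,:,0]>.45)&(W[:,:,0]<.75)
    m=(sh&(g<150)).astype(np.uint8); m=cv2.morphologyEx(m,cv2.MORPH_OPEN,np.ones((5,5),np.uint8))
    P=[]
    for c in cv2.findContours(m,0,1)[0]:
        if cv2.contourArea(c)>600:
            e=cv2.fitEllipse(c); p=onplane(f,e[0],.022); print(n,np.round(e[0],1),np.round(e[1],1),cv2.contourArea(c),p.round(4)); P.append(p)
    P=np.array(sorted(P,key=lambda p:-p[1])); print(np.linalg.norm(np.diff(P,axis=0),axis=1))
f=r.grab_frame("wrist");cv2.imwrite("pics/w0.png",f["pixels"][:,:,::-1])
```

```text
top [226.7 173.2] [38.4 39.5] 1186.5 [0.6152 0.1112 0.022 ]
top [276.4 170.9] [38.3 39.5] 1190.0 [0.6231 0.0066 0.022 ]
top [325.9 168.5] [38.7 39.9] 1209.0 [ 0.6314 -0.0977  0.022 ]
top [375.5 166.2] [38.  39.8] 1186.5 [ 0.6395 -0.2028  0.022 ]
[0.10494717 0.10458071 0.10544409]
scene [247.9 318.5] [45.3 48.7] 1730.0 [ 0.6389 -0.2053  0.022 ]
scene [282.7 275.4] [39.7 44.5] 1383.5 [ 0.6308 -0.1007  0.022 ]
scene [313.  237.9] [34.4 42.1] 1134.0 [0.6229 0.0039 0.022 ]
scene [339.1 204.9] [30.1 38.7] 910.5 [0.614  0.1081 0.022 ]
scene [520.   17.3] [  8.1 131.7] 618.0 [0.6133 1.1793 0.022 ]
[1.07115098 0.10457088 0.10489868 0.10496352]
```

View pics/w0.png

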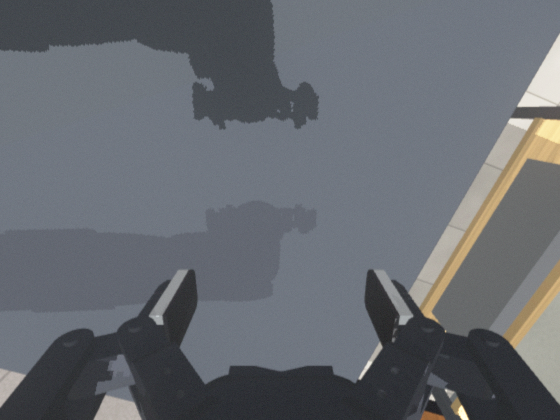

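Pads by view agree within 3 mm and spacing is 105 mm as specified. From the valve end they are (.615,.110), (.623,.005), (.631,-.099) and (.639,-.204). First I move to a waypoint and turn the tool so that tool x=+Y, y=+X and z=down.

```bash
python3 -m inch '[0,0,-7,0.035,-0.026,-0.003,1, 0,0,-14,0.07,-0.052,-0.006,1, 0,0,-21,0.106,-0.078,-0.009,1, 0,0,-28,0.142,-0.104,-0.012,1, 0,0,-35,0.178,-0.13,-0.015,1, 0,0,-42,0.213,-0.155,-0.018,1, 0,0,-49,0.249,-0.181,-0.021,1, 0,0,-56,0.284,-0.207,-0.024,1, 0,0,-63,0.32,-0.233,-0.024,1, 0,0,-70.1,0.355,-0.259,-0.024,1]'
```

```text
time: 1.23
eef_pos: [0.4377, -0.2179, 0.2409]
ee_rot: [0.001, 0.705, 0.709, 0.0]
ft_force: [1.1, -1.6, 1.0]
grip_width: 1.001
```

```bash
python3 -m inch '[0,0,0,0,0,0,1, 0,0,0,0,0,0,1]'
python3 - <<'E'
from h import *
f=r.grab_frame("wrist");cv2.imwrite("pics/w1.png",f["pixels"][:,:,::-1]); W=world(f)
print(f["tvec"],f["rvec"])
hsv=cv2.cvtColor(f["pixels"],cv2.COLOR_RGB2HSV)
for k,z in dict(b=.108,c=.09).items():
    m=(abs(W[:,:,2]-z)<.005)&(hsv[:,:,1]<70)&(hsv[:,:,2]>120)
    for c in cv2.findContours(m.astype(np.uint8),0,1)[0]:
        if cv2.contourArea(c)>200:
            M=cv2.moments(c); uv=(M["m10"]/M["m00"],M["m01"]/M["m00"]); print(k,np.round(uv),cv2.contourArea(c),onplane(f,uv,z).round(4))
E
```

```text
time: 1.4
eef_pos: [0.4378, -0.2178, 0.2404]
ee_rot: [0.0, 0.706, 0.708, 0.0]
ft_force: [-0.2, 0.2, 0.4]
grip_width: 1.001
[-0.43622877 -0.25781739  0.33335116] [-2.81314166e+00 -6.59406801e-03  4.19937719e-06]
b [266.  36.] 2446.5 [ 0.4243 -0.074   0.108 ]
c [288. 181.] 942.5 [ 0.4453 -0.2056  0.09  ]
```

View pics/w1.png

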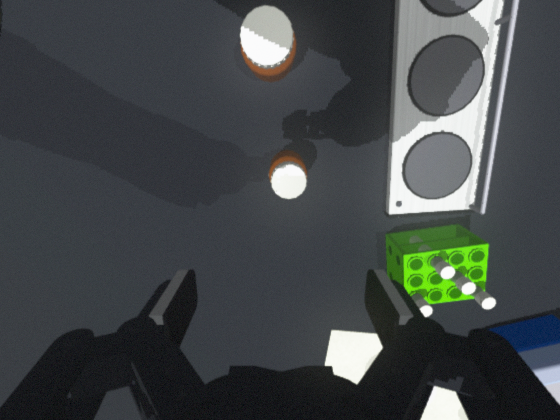

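The wrist view shows b's cap at (266,36) and c's cap at (288,181), and both agree with the top camera in y. Pad 4 is at (437,165) and the rack at (440,265). Next I move toward a.

```bash
python3 -m inch '[0,0,0,0.298,0.028,0,1, 0,0,0,0.298,0.028,0,1, 0,0,0,0.298,0.028,0,1, 0,0,0,0.298,0.028,0,1, 0,0,0,0.298,0.028,0,1, 0,0,0,0.298,0.028,0,1, 0,0,0,0.298,0.028,0,1, 0,0,0,0.298,0.028,0,1, 0,0,0,0.298,0.028,0,1, 0,0,0,0.298,0.028,0,1]'
python3 - <<'E'
from h import *
f=r.grab_frame("wrist");cv2.imwrite("pics/w2.png",f["pixels"][:,:,::-1]); W=world(f)
g=cv2.cvtColor(f["pixels"],cv2.COLOR_RGB2GRAY);hsv=cv2.cvtColor(f["pixels"],cv2.COLOR_RGB2HSV)
for k,z in dict(a=.14,d=.072).items():
    m=(abs(W[:,:,2]-z)<.005)&(hsv[:,:,1]<70)&(hsv[:,:,2]>90)
    for c in cv2.findContours(m.astype(np.uint8),0,1)[0]:
        if cv2.contourArea(c)>200:
            M=cv2.moments(c); uv=(M["m10"]/M["m00"],M["m01"]/M["m00"]); print(k,np.round(uv),cv2.contourArea(c),onplane(f,uv,z).round(4),np.ptp(W[m],axis=0))
sh=(W[:,:,2]>.008)&(W[:,:,2]<.035)
m=(sh&(g<150)).astype(np.uint8); m=cv2.morphologyEx(m,cv2.MORPH_OPEN,np.ones((5,5),np.uint8))
for c in cv2.findContours(m,0,1)[0]:
    if cv2.contourArea(c)>600:
            e=cv2.fitEllipse(c); print(np.round(e[0],1),np.round(e[1],1),cv2.contourArea(c),onplane(f,e[0],.022).round(4))
print(r.get_state()["eef_pos"])
E
```

```text
time: 2.28
eef_pos: [0.4648, 0.0771, 0.2401]
ee_rot: [0.0, 0.708, 0.707, -0.0]
ft_force: [0.1, -0.5, -0.5]
grip_width: 0.998
a [280.  62.] 3924.0 [0.4639 0.196  0.14  ] [0.28481937 0.07090263 0.00994231]
d [284. 163.] 546.5 [0.4677 0.1054 0.072 ] [0.08495134 0.3128371  0.00736875]
[ 16.1 233.4] [38.  93.2] 2452.0 [ 0.0995 -0.0003  0.022 ]
[389.  130.2] [22.9 49.6] 807.0 [0.5971 0.1369 0.022 ]
[395.   36.9] [42.9 79.1] 1551.5 [0.5919 0.2375 0.022 ]
[0.46474097 0.07661915 0.24009461]
```

View pics/w2.png

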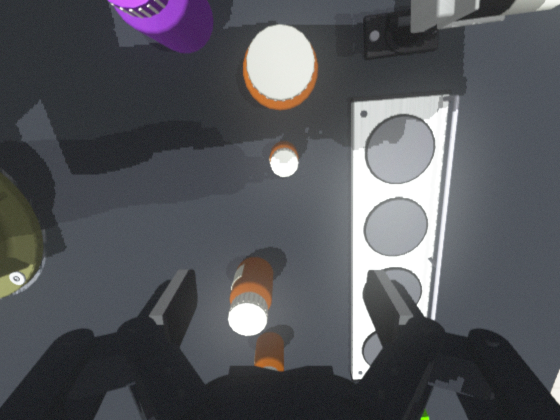

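The wrist view shows a's cap at (280,62), d's cap at (284,163), and the two pads nearest the valve at about (400,149) and (396,226). I'll measure those pads from a cleaner mask.

Run:
```python
from h import *
f=r.grab_frame("wrist");g=cv2.cvtColor(f["pixels"],cv2.COLOR_RGB2GRAY)
e=cv2.Canny(cv2.GaussianBlur(g,(5,5),0),20,60)
for u,v in((400,149),(396,226)):
    pts=[]
    for a in np.linspace(0,2*np.pi,72,endpoint=False):
        for s in np.arange(20,44,.5):
            x,y=u+s*np.cos(a),v+s*np.sin(a)
            if e[int(round(y)),int(round(x))]: pts.append((x,y));break
    P=np.array([onplane(f,p,.022)[:2] for p in pts]); 
    A=np.c_[2*P,np.ones(len(P))]; w=np.ones(len(P))
    for _ in range(15):
        s=np.linalg.lstsq(A*w[:,None],(P**2).sum(1)*w,rcond=None)[0]; R=np.sqrt(s[2]+s[0]**2+s[1]**2); w=1/(1+(np.hypot(*(P-s[:2]).T)-R)**2/.001**2)
    print(len(P),s[:2].round(4),R)
```

```text
71 [0.6142 0.1104] 0.040463702433274525
72 [0.6223 0.0063] 0.04108935826790772
```

```bash
python3 -m inch '[0,0,0,0.03,0,0.01,1, 0,0,0,0.06,0,0.02,1, 0,0,0,0.09,0,0.04,1, 0,0,0,0.117,0,0.06,1, 0,0,0,0.117,0,0.06,1, 0,0,0,0.117,0,0.06,1, 0,0,0,0.117,0,0.06,1]'
```

```text
time: 2.97
eef_pos: [0.4652, 0.1937, 0.1804]
ee_rot: [0.0, 0.708, 0.706, -0.0]
ft_force: [-0.2, -0.0, 0.2]
grip_width: 1.001
```

```bash
python3 -m inch '[0,0,0,0.0013,0,0.02,1, 0,0,0,0.0013,0,0.04,1, 0,0,0,0.0013,0,0.052,1, 0,0,0,0.0013,0,0.058,1, 0,0,0,0.0013,0,0.058,1]'
python3 - <<'E'
from h import *
f=r.grab_frame("scene");cv2.imwrite("pics/s1.png",cv2.resize(f["pixels"][40:260,180:460,::-1],None,fx=2.5,fy=2.5))
E
```

```text
time: 3.38
eef_pos: [0.4648, 0.195, 0.1219]
ee_rot: [-0.0, 0.708, 0.706, -0.001]
ft_force: [0.5, -0.1, 0.6]
grip_width: 0.993
```

View pics/s1.png

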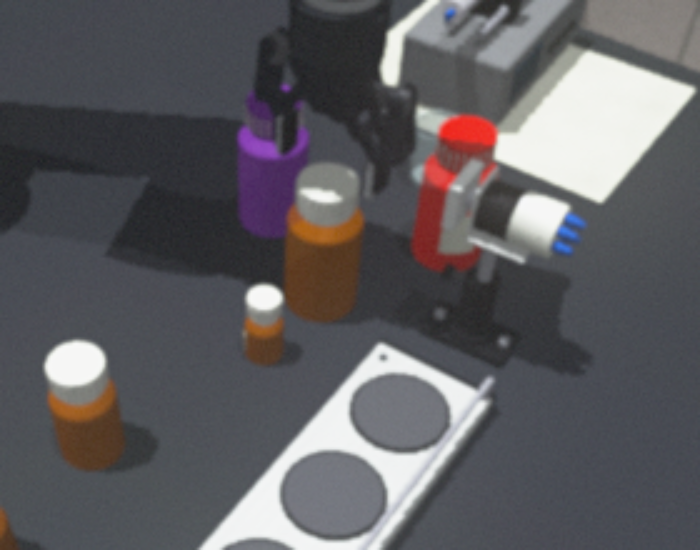

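The fingers stand either side of a's cap at crop (330,190), clear of the other things. I close at 35 N.

```bash
python3 -m inch '[0,0,0,0,0,0,0.6, 0,0,0,0,0,0,0.5, 0,0,0,0,0,0,0.3, 0,0,0,0,0,0,0.2, 0,0,0,0,0,0,0.2, 0,0,0,0,0,0,0.2]' 35;  python3 -m inch '[0,0,0,0,0,-0.002,0.2, 0,0,0,0,0,-0.006,0.2, 0,0,0,0,0,-0.015,0.2, 0,0,0,0,0,-0.03,0.2, 0,0,0,0,0,-0.05,0.2, 0,0,0,0,0,-0.07,0.2, 0,0,0,0,0,-0.08,0.2, 0,0,0,0,0,-0.08,0.2]'
```

```text
time: 3.93
eef_pos: [0.4648, 0.1991, 0.1289]
ee_rot: [-0.002, 0.707, 0.707, 0.003]
ft_force: [-15.6, -1.1, 53.6]
grip_width: 0.208
time: 4.6
eef_pos: [0.4665, 0.1973, 0.2047]
ee_rot: [0.001, 0.707, 0.707, 0.002]
ft_force: [-0.3, 0.8, 0.7]
grip_width: 0.198
```

The grasp slipped off: the opening is 0.2 and the arm saw 53 N upward. I look before doing anything else.

Run:
```python
from h import *
f=r.grab_frame("scene");a=cv2.resize(f["pixels"][20:240,180:460,::-1],None,fx=1.4,fy=1.4)
W=world(f)
f=r.grab_frame("wrist");b=cv2.resize(f["pixels"][:,:,::-1],(392,294))
cv2.imwrite("pics/s2.png",np.hstack([a[:294],b]))
W=world(f);hsv=cv2.cvtColor(f["pixels"],cv2.COLOR_RGB2HSV)
f=r.grab_frame("top");cv2.imwrite("pics/t2.png",f["pixels"][:,:,::-1])
```

```text
(no output)
```

View pics/s2.png

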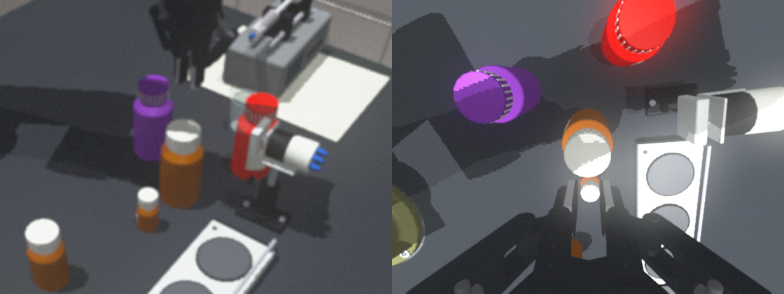

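View pics/t2.png

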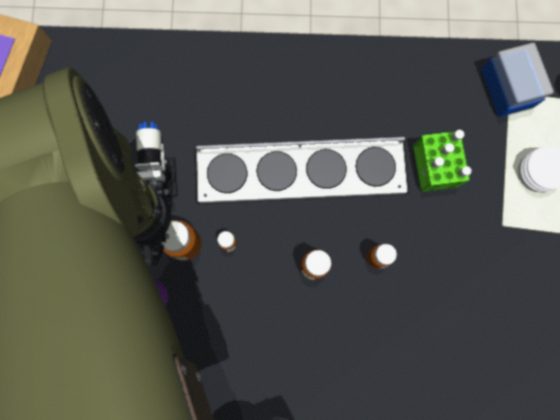

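Bottle a is still standing at scene-crop (180,165). The fingers rode over its cap, so the tips were too shallow at that opening. I open, re-measure and go deeper.

```bash
python3 -m inch '[0,0,0,-0.04,0,0,1, 0,0,0,-0.08,0,0,1, 0,0,0,-0.11,0,0,1, 0,0,0,-0.11,0,0,1, 0,0,0,-0.11,0,0,1, 0,0,0,-0.11,0,0,1]'
cat >> h.py <<'E'
def cap(f,z,near,dia):
    W=world(f);hsv=cv2.cvtColor(f["pixels"],cv2.COLOR_RGB2HSV)
    m=(abs(W[:,:,2]-z)<.006)&(hsv[:,:,1]<80)&(hsv[:,:,2]>70)&(np.hypot(W[:,:,0]-near[0],W[:,:,1]-near[1])<dia)
    c=max(cv2.findContours(m.astype(np.uint8),0,1)[0],key=cv2.contourArea); q=np.array([onplane(f,p[0],z)[:2] for p in c])
    M=cv2.moments(c); uv=(M["m10"]/M["m00"],M["m01"]/M["m00"])
    return np.round(uv),onplane(f,uv,z)[:2].round(4),"mid",((q.max(0)+q.min(0))/2).round(4),"ext",np.ptp(q,axis=0).round(4),"z",np.median(W[m][:,2]).round(4)
E
python3 - <<'E'
from h import *
for n in("wrist","scene"): print(n,cap(r.grab_frame(n),.14,(.465,.195),.05))
E
```

```text
time: 5.25
eef_pos: [0.4644, 0.0867, 0.2013]
ee_rot: [-0.001, 0.707, 0.707, -0.0]
ft_force: [0.1, 0.6, -0.2]
grip_width: 0.994
wrist (array([281.,  69.]), array([0.4639, 0.1962]), 'mid', array([0.4638, 0.195 ]), 'ext', array([0.053 , 0.0538]), 'z', np.float64(0.1406))
scene (array([311., 114.]), array([0.4668, 0.1887]), 'mid', array([0.4672, 0.1881]), 'ext', array([0.0535, 0.0611]), 'z', np.float64(0.1406))
```

```bash
python3 -m inch '[0,0,0,0.04,0,0,1, 0,0,0,0.08,0,0,1, 0,0,0,0.107,0,0.01,1, 0,0,0,0.107,0,0.03,1, 0,0,0,0.107,0,0.05,1, 0,0,0,0.107,0,0.07,1, 0,0,0,0.107,0,0.082,1, 0,0,0,0.107,0,0.088,1, 0,0,0,0.107,0,0.088,1]'
python3 - <<'E'
from h import *
f=r.grab_frame("wrist");cv2.imwrite("pics/w3.png",f["pixels"][:,:,::-1])
f=r.grab_frame("scene");cv2.imwrite("pics/s3.png",cv2.resize(f["pixels"][50:170,240:400,::-1],None,fx=4,fy=4))
E
```

```text
time: 6.1
eef_pos: [0.4635, 0.1941, 0.1127]
ee_rot: [-0.001, 0.707, 0.708, -0.001]
ft_force: [0.1, -0.2, 1.0]
grip_width: 0.998
```

View pics/w3.png

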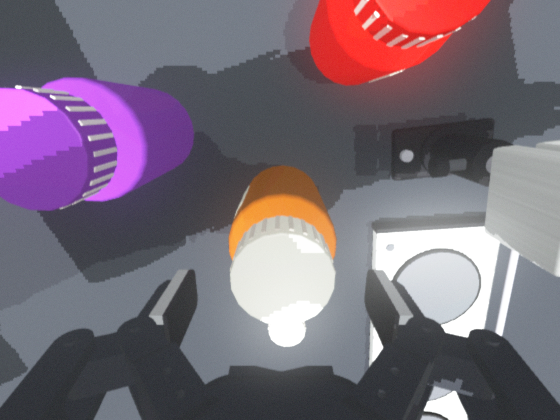

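View pics/s3.png

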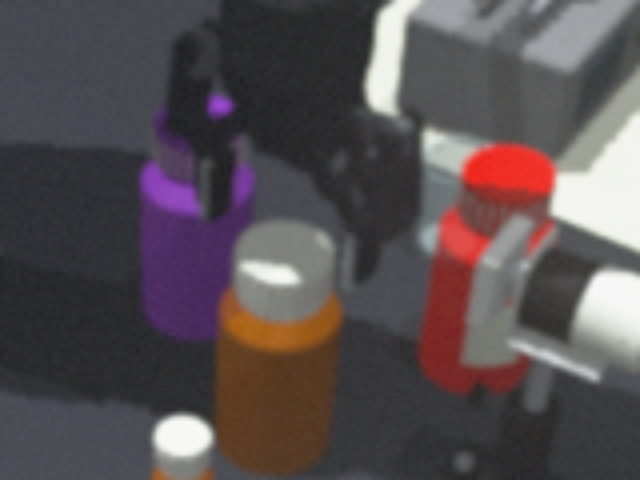

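Run:
```python
from h import *
s=r.get_state(); p=s["eef_pos"];print(p)
for n in("wrist","scene"):
    f=r.grab_frame(n);W=world(f)
    pr=lambda P:cv2.projectPoints(np.float64(P),f["rvec"],f["tvec"],np.array([[f["fx"],0,f["cx"]],[0,f["fy"],f["cy"]],[0,0,1.]]),None)[0].reshape(-1,2).round(1)
    print(n,pr([p,p+[.0425,0,0],p+[-.0425,0,0],p+[0,0,.011],[.464,.195,.14],[.4655,.189,.14]]).tolist())
    pts=[(182,275),(178,300),(375,275),(388,300)] if n=="wrist" else [(240+212/4,50+190/4),(240+358/4,50+265/4)]
    for u,v in pts: print(u,v,W[int(v)-1:int(v)+2,int(u)-1:int(u)+2].reshape(-1,3)[[1,4,7]].round(3).tolist())
```

```text
[0.46501067 0.19427778 0.11459332]
wrist [[281.2, 257.9], [352.6, 258.0], [209.8, 257.8], [281.2, 267.1], [279.3, 279.9], [282.2, 290.0]]
182 275 [[0.418, 0.204, 0.15], [0.419, 0.205, 0.152], [0.419, 0.205, 0.152]]
178 300 [[0.422, 0.203, 0.168], [0.422, 0.203, 0.168], [0.422, 0.202, 0.168]]
375 275 [[0.509, 0.205, 0.151], [0.508, 0.206, 0.153], [0.509, 0.205, 0.152]]
388 300 [[0.508, 0.205, 0.171], [0.508, 0.205, 0.171], [0.508, 0.205, 0.171]]
scene [[310.8, 121.8], [326.3, 129.9], [295.8, 114.0], [311.0, 117.8], [311.2, 112.1], [310.1, 113.8]]
293.0 97.5 [[0.421, 0.185, 0.167], [0.421, 0.184, 0.165], [0.421, 0.184, 0.163]]
329.5 116.25 [[0.517, 0.183, 0.166], [0.515, 0.186, 0.161], [0.517, 0.184, 0.16]]
```

Run:
```python
from h import *
for n in("wrist","scene"):
    f=r.grab_frame(n);W=world(f);g=f["pixels"].max(2)
    for lo,hi in((.40,.43),(.50,.53)):
        m=(W[:,:,0]>lo)&(W[:,:,0]<hi)&(abs(W[:,:,1]-.194)<.02)&(W[:,:,2]>.09)&(W[:,:,2]<.25)
        q=W[m]; print(n,lo,m.sum(),np.percentile(q[:,2],[0,2,5,10,50]).round(4) if len(q) else "")
print(r.get_state()["eef_pos"])
```

```text
wrist 0.4 10423 [0.0982 0.1504 0.1561 0.1641 0.197 ]
wrist 0.5 10268 [0.1427 0.1504 0.156  0.164  0.197 ]
scene 0.4 455 [0.1438 0.1477 0.1516 0.1574 0.1992]
scene 0.5 512 [0.1432 0.1522 0.1564 0.164  0.2065]
[0.46562705 0.19403245 0.11521687]
```

Both cameras put the open fingertips at z≈0.145, about 30 mm higher than the TCP reading implies. I'll go by what is seen and lower another 22 mm.

```bash
python3 -m inch '[0,0,0,0,0,0.008,1, 0,0,0,0,0,0.016,1, 0,0,0,0,0,0.022,1, 0,0,0,0,0,0.022,1, 0,0,0,0,0,0.022,1]'
python3 - <<'E'
from h import *
f=r.grab_frame("wrist");cv2.imwrite("pics/w4.png",f["pixels"][:,:,::-1])
f=r.grab_frame("scene");cv2.imwrite("pics/s4.png",cv2.resize(f["pixels"][50:170,240:400,::-1],None,fx=4,fy=4))
for n in("wrist","scene"):
    f=r.grab_frame(n);W=world(f)
    for lo,hi in((.40,.43),(.50,.53)):
        m=(W[:,:,0]>lo)&(W[:,:,0]<hi)&(abs(W[:,:,1]-.194)<.02)&(W[:,:,2]>.09)&(W[:,:,2]<.25)
        q=W[m]; print(n,lo,m.sum(),np.percentile(q[:,2],[0,2,5,10,50]).round(4) if len(q) else "")
E
```

```text
time: 6.82
eef_pos: [0.4642, 0.1933, 0.0914]
ee_rot: [-0.0, 0.707, 0.707, -0.001]
ft_force: [0.1, 0.8, 0.8]
grip_width: 0.998
wrist 0.4 10213 [0.0984 0.1273 0.1328 0.1408 0.1739]
wrist 0.5 10478 [0.12   0.1273 0.1332 0.1411 0.174 ]
scene 0.4 416 [0.1224 0.1254 0.1299 0.1351 0.1759]
scene 0.5 535 [0.1201 0.1293 0.1347 0.1411 0.1877]
```

View pics/s4.png

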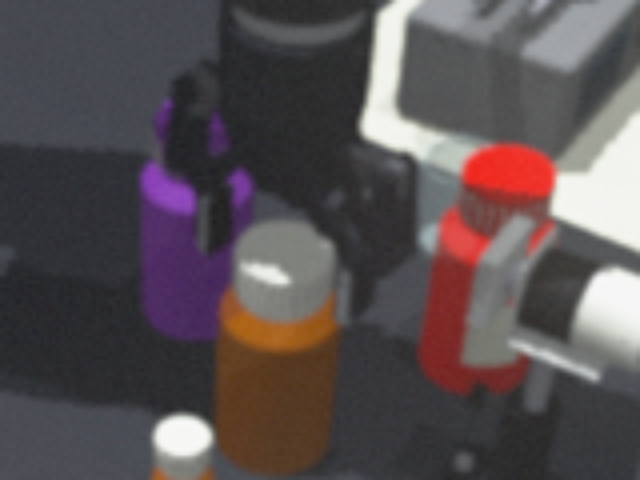

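Now the fingertips sit beside the cap, left at (212,240) and right at (345,315), with tip z ≈ 0.122. I close slowly.

```bash
python3 -m inch '[0,0,0,0,0,0,0.8, 0,0,0,0,0,0,0.7, 0,0,0,0,0,0,0.6, 0,0,0,0,0,0,0.5]' 30; python3 -m inch '[0,0,0,0,0,0,0.5, 0,0,0,0,0,0,0.4, 0,0,0,0,0,0,0.4]' 30
```

```text
time: 7.35
eef_pos: [0.465, 0.1938, 0.0926]
ee_rot: [0.0, 0.707, 0.707, 0.0]
ft_force: [-0.2, -0.1, 3.7]
grip_width: 0.625
time: 7.6
eef_pos: [0.465, 0.1938, 0.0926]
ee_rot: [-0.0, 0.707, 0.707, 0.0]
ft_force: [-1.9, 0.6, 4.7]
grip_width: 0.623
```

The opening of 0.623 × 85 = 53 mm matches the cap. Lift.

```bash
python3 -m inch '[0,0,0,0,0,-0.003,0.4, 0,0,0,0,0,-0.01,0.4, 0,0,0,0,0,-0.02,0.4, 0,0,0,0,0,-0.035,0.4, 0,0,0,0,0,-0.05,0.4, 0,0,0,0,0,-0.065,0.4, 0,0,0,0,0,-0.08,0.4, 0,0,0,0,0,-0.085,0.4, 0,0,0,0,0,-0.085,0.4]'
python3 - <<'E'
from h import *
f=r.grab_frame("scene");cv2.imwrite("pics/s5.png",cv2.resize(f["pixels"][:220,180:460,::-1],None,fx=2.5,fy=2.5))
E
```

```text
time: 8.35
eef_pos: [0.4661, 0.1941, 0.1791]
ee_rot: [0.001, 0.707, 0.707, 0.001]
ft_force: [-0.2, -0.4, -2.4]
grip_width: 0.621
```

View pics/s5.png

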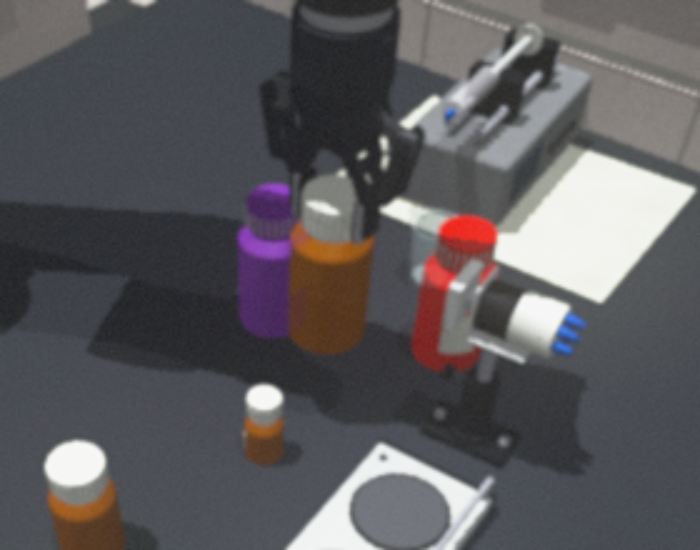

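```bash
python3 -m inch '[0,0,0,-0.015,0.006,0,0.4, 0,0,0,-0.035,0.02,0,0.4, 0,0,0,-0.055,0.04,0,0.4, 0,0,0,-0.07,0.065,0,0.4, 0,0,0,-0.08,0.09,0,0.4, 0,0,0,-0.084,0.115,0,0.4, 0,0,0,-0.084,0.136,0,0.4, 0,0,0,-0.084,0.149,0,0.4, 0,0,0,-0.084,0.149,0,0.4, 0,0,0,-0.084,0.149,0,0.4]'
python3 - <<'E'
from h import *
for n in("wrist","scene","top"):
    try: print(n,cap(r.grab_frame(n),.227,(.6145,.11),.05))
    except Exception as e: print(e)
E
```

```text
time: 9.23
eef_pos: [0.6132, 0.1093, 0.1755]
ee_rot: [-0.001, 0.707, 0.707, -0.001]
ft_force: [-1.1, 0.3, -2.7]
grip_width: 0.621
wrist (array([279., 302.]), array([0.6124, 0.1158]), 'mid', array([0.611 , 0.1146]), 'ext', array([0.0558, 0.0526]), 'z', np.float64(0.2234))
scene (array([350., 133.]), array([0.6137, 0.1005]), 'mid', array([0.6167, 0.1025]), 'ext', array([0.0604, 0.0557]), 'z', np.float64(0.2242))
max() iterable argument is empty
```

```bash
python3 -m inch '[0,0,0,0,0.001,0.01,0.4, 0,0,0,0,0.001,0.025,0.4, 0,0,0,0,0.001,0.04,0.4, 0,0,0,0,0.001,0.05,0.4, 0,0,0,0,0.001,0.054,0.4, 0,0,0,0,0.001,0.054,0.4, 0,0,0,0,0.001,0.054,0.4]'
python3 - <<'E'
from h import *
for n in("wrist","scene","top"):
    f=r.grab_frame(n);cv2.imwrite(f"pics/{n}6.png",cv2.resize(f["pixels"][:,:,::-1],(560,420)))
    try: print(n,cap(f,.169,(.6145,.11),.05))
    except Exception as e: print(e)
    if n=="scene":cv2.imwrite("pics/scene6.png",cv2.resize(f["pixels"][80:300,220:440,::-1],None,fx=2.7,fy=2.7))
E
```

```text
time: 9.97
eef_pos: [0.6148, 0.1096, 0.1234]
ee_rot: [0.0, 0.707, 0.707, 0.0]
ft_force: [0.7, 0.4, -3.0]
grip_width: 0.619
wrist (array([281., 298.]), array([0.6145, 0.1138]), 'mid', array([0.6144, 0.1121]), 'ext', array([0.0746, 0.0587]), 'z', np.float64(0.1712))
scene (array([346., 156.]), array([0.6133, 0.1032]), 'mid', array([0.6143, 0.1063]), 'ext', array([0.0705, 0.0603]), 'z', np.float64(0.172))
max() iterable argument is empty
```

View pics/scene6.png

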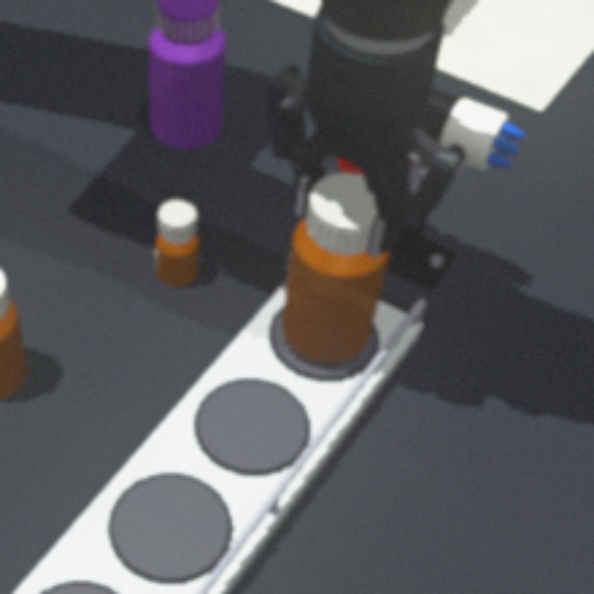

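View pics/wrist6.png

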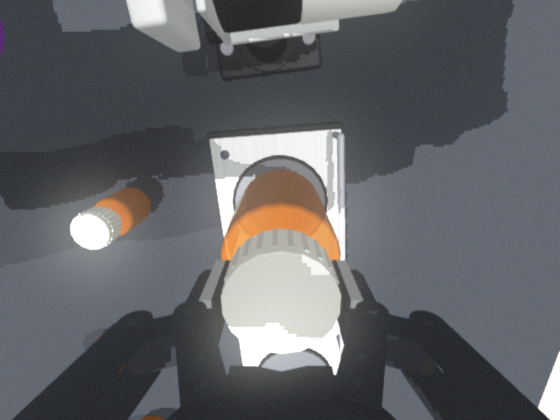

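The scene view shows a hovering centred over the valve-side pad at crop (325,340). I lower it to contact.

```bash
python3 -m inch '[0,0,0,-0.001,0,0.003,0.4, 0,0,0,-0.001,0,0.006,0.4, 0,0,0,-0.001,0,0.007,0.4, 0,0,0,-0.001,0,0.007,0.4]';python3 -m inch '[0,0,0,0,0,0.001,0.4, 0,0,0,0,0,0.001,0.4]';python3 -m inch '[0,0,0,0,0,0.001,0.4, 0,0,0,0,0,0.001,0.4]'
```

```text
time: 10.45
eef_pos: [0.6145, 0.1085, 0.1158]
ee_rot: [-0.0, 0.707, 0.707, -0.0]
ft_force: [-0.2, -0.1, -2.7]
grip_width: 0.619
time: 10.62
eef_pos: [0.6148, 0.1086, 0.1151]
ee_rot: [-0.0, 0.707, 0.707, -0.0]
ft_force: [-0.5, -0.1, -2.6]
grip_width: 0.624
time: 10.78
eef_pos: [0.615, 0.1086, 0.1146]
ee_rot: [0.0, 0.707, 0.707, 0.0]
ft_force: [-0.6, -1.3, 0.7]
grip_width: 0.622
```

Contact: the force rose from -2.7 to +0.7, and TCP z is exactly 22 mm above the grasp height. Release gently, then up.

```bash
python3 -m inch '[0,0,0,0,0,0,0.66, 0,0,0,0,0,0,0.7, 0,0,0,0,0,0,0.8, 0,0,0,0,0,0,0.95, 0,0,0,0,0,0,1, 0,0,0,0,0,0,1]'; python3 -m inch '[0,0,0,0,0,-0.015,1, 0,0,0,0,0,-0.04,1, 0,0,0,0,0,-0.075,1, 0,0,0,0,0,-0.11,1, 0,0,0,0,0,-0.12,1,0,0,0,-0.03,-0.01,-0.125,1,0,0,0,-0.065,-0.04,-0.125,1,0,0,0,-0.1,-0.07,-0.125,1,0,0,0,-0.135,-0.1,-0.125,1,0,0,0,-0.17,-0.12,-0.125,1]';  python3 -m inch '[0,0,0,-0.03,-0.03,0,1, 0,0,0,-0.06,-0.06,0,1, 0,0,0,-0.06,-0.065,0,1, 0,0,0,-0.06,-0.065,0,1, 0,0,0,-0.06,-0.065,0,1]'
```

```text
time: 11.28
eef_pos: [0.615, 0.1086, 0.1143]
ee_rot: [0.0, 0.707, 0.707, 0.0]
ft_force: [-0.2, 0.2, -0.1]
grip_width: 1.0
time: 12.12
eef_pos: [0.4991, -0.0521, 0.2391]
ee_rot: [-0.0, 0.707, 0.707, -0.0]
ft_force: [1.5, -0.3, 0.5]
grip_width: 1.002
time: 12.53
eef_pos: [0.4364, -0.1115, 0.2395]
ee_rot: [0.0, 0.708, 0.707, 0.001]
ft_force: [-0.1, -0.3, 0.1]
grip_width: 0.997
```

Run:
```python
from h import *
f=r.grab_frame("top");cv2.imwrite("pics/top7.png",f["pixels"][:,:,::-1])
for n in("top","scene"): print(n,"a",cap(r.grab_frame(n),.162,(.6145,.11),.05))
for n in("top","wrist"): print(n,"b",cap(r.grab_frame(n),.108,(.427,-.075),.04))
```

```text
top a (array([221., 154.]), array([0.616 , 0.1103]), 'mid', array([0.6157, 0.1098]), 'ext', array([0.0551, 0.0534]), 'z', np.float64(0.162))
scene a (array([347., 159.]), array([0.6151, 0.1043]), 'mid', array([0.6147, 0.1046]), 'ext', array([0.0554, 0.0594]), 'z', np.float64(0.1628))
top b (array([317., 262.]), array([ 0.4273, -0.0734]), 'mid', array([ 0.4278, -0.0729]), 'ext', array([0.0451, 0.0451]), 'z', np.float64(0.1081))
wrist b (array([268., 160.]), array([ 0.4244, -0.0731]), 'mid', array([ 0.4246, -0.0734]), 'ext', array([0.0459, 0.0456]), 'z', np.float64(0.1085))
```

View pics/top7.png

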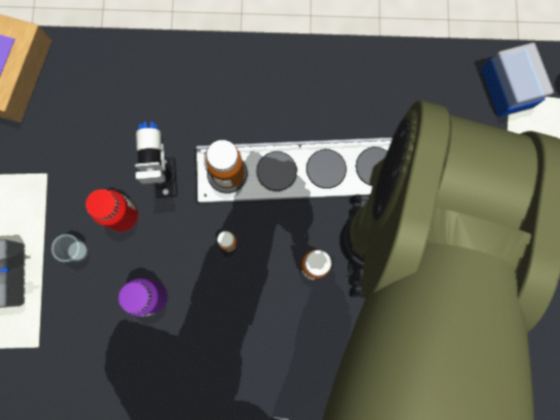

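Bottle a stands upright at (.616,.110) against its pad at (.615,.111) in the same view. Now b at (.426,-.073), to TCP z ≈ .063.

```bash
python3 -m inch '[0,0,0,0.02,-0.005,0.01,1, 0,0,0,0.038,-0.0105,0.03,1, 0,0,0,0.038,-0.0105,0.06,1, 0,0,0,0.038,-0.0105,0.09,1, 0,0,0,0.038,-0.0105,0.12,1, 0,0,0,0.038,-0.0105,0.125,1, 0,0,0,0.038,-0.0105,0.125,1]'; python3 -m inch '[0,0,0,0,0,0.015,1, 0,0,0,0,0,0.03,1, 0,0,0,0,0,0.045,1, 0,0,0,0,0,0.051,1, 0,0,0,0,0,0.051,1, 0,0,0,0,0,0.051,1]'
```

```text
time: 13.37
eef_pos: [0.424, -0.0725, 0.1126]
ee_rot: [-0.002, 0.707, 0.707, -0.001]
ft_force: [-0.1, -0.6, 0.3]
grip_width: 1.0
time: 13.87
eef_pos: [0.4266, -0.0735, 0.0644]
ee_rot: [0.0, 0.707, 0.707, 0.0]
ft_force: [-0.4, 0.5, 0.2]
grip_width: 1.0
```

Run:
```python
from h import *
f=r.grab_frame("scene");cv2.imwrite("pics/s8.png",cv2.resize(f["pixels"][120:270,120:320,::-1],None,fx=3.5,fy=3.5))
p=r.get_state()["eef_pos"]
W=world(f)
for lo,hi in((-.06,-.035),(.035,.06)):
    m=(W[:,:,0]-p[0]>lo)&(W[:,:,0]-p[0]<hi)&(abs(W[:,:,1]-p[1])<.025)&(W[:,:,2]>.02)&(W[:,:,2]<.2); print(np.percentile(W[m][:,2],[0,2,5]).round(4))
```

```text
[0.0935 0.0955 0.0969]
[0.0937 0.0999 0.104 ]
```

View pics/s8.png

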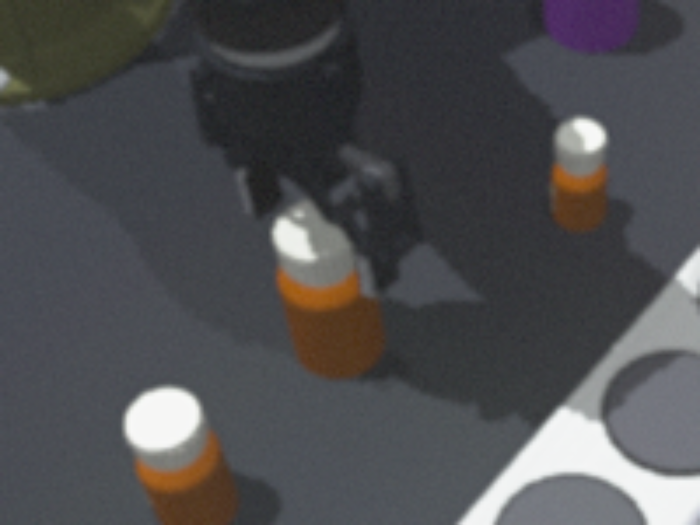

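The fingers straddle b's cap at (312,240), with open tips at z≈.094 and the cap spanning .084–.108. I close.

```bash
python3 -m inch '[0,0,0,0,0,0,0.8, 0,0,0,0,0,0,0.65, 0,0,0,0,0,0,0.55, 0,0,0,0,0,0,0.45, 0,0,0,0,0,0,0.35, 0,0,0,0,0,0,0.3, 0,0,0,0,0,0,0.3]' 28; python3 -m inch '[0,0,0,0,0,-0.003,0.3, 0,0,0,0,0,-0.01,0.3, 0,0,0,0,0,-0.02,0.3, 0,0,0,0,0,-0.035,0.3, 0,0,0,0,0,-0.05,0.3, 0,0,0,0,0,-0.065,0.3, 0,0,0,0,0,-0.08,0.3, 0,0,0,0,0,-0.08,0.3]'
```

```text
time: 14.5
eef_pos: [0.4259, -0.0735, 0.0639]
ee_rot: [0.0, 0.707, 0.707, 0.0]
ft_force: [-2.3, -0.5, 5.5]
grip_width: 0.532
time: 15.17
eef_pos: [0.4277, -0.0738, 0.1466]
ee_rot: [0.002, 0.707, 0.707, 0.001]
ft_force: [1.1, -0.7, -1.2]
grip_width: 0.531
```

```bash
python3 -m inch '[0,0,0,0.01,0.02,0,0.3, 0,0,0,0.02,0.045,0,0.3, 0,0,0,0.03,0.075,0,0.3, 0,0,0,0.042,0.105,0,0.3, 0,0,0,0.055,0.135,0,0.3, 0,0,0,0.068,0.165,0,0.3, 0,0,0,0.076,0.186,0,0.3, 0,0,0,0.08,0.1965,0,0.3, 0,0,0,0.08,0.1965,0,0.3, 0,0,0,0.08,0.1965,0,0.3]'; python3 -m inch '[0,0,0,0,0,0.01,0.3, 0,0,0,0,0,0.025,0.3, 0,0,0,0,0,0.04,0.3, 0,0,0,0,0,0.048,0.3, 0,0,0,0,0,0.05,0.3, 0,0,0,0,0,0.05,0.3]'
python3 - <<'E'
from h import *
for n in("wrist","scene"): 
    f=r.grab_frame(n); print(n,cap(f,.138,(.6225,.006),.045))
    cv2.imwrite(f"pics/{n}9.png",f["pixels"][:,:,::-1])
E
```

```text
time: 16.0
eef_pos: [0.6216, 0.0066, 0.1422]
ee_rot: [-0.001, 0.707, 0.707, -0.001]
ft_force: [-0.6, -0.2, -1.1]
grip_width: 0.53
time: 16.5
eef_pos: [0.6208, 0.0062, 0.0925]
ee_rot: [-0.001, 0.707, 0.707, -0.001]
ft_force: [-0.7, -0.5, -1.3]
grip_width: 0.526
wrist (array([282., 300.]), array([0.621 , 0.0093]), 'mid', array([0.6245, 0.0083]), 'ext', array([0.0557, 0.0473]), 'z', np.float64(0.1371))
scene (array([313., 203.]), array([ 0.6201, -0.0031]), 'mid', array([ 6.209e-01, -4.000e-04]), 'ext', array([0.063, 0.046]), 'z', np.float64(0.1384))
```

View pics/scene9.png

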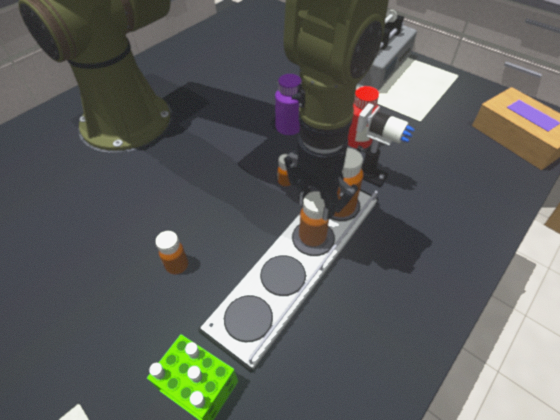

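Bottle b hovers over the second pad at (313,236). I shift it +1 mm in x and lower to contact.

```bash
python3 -m inch '[0,0,0,-0.0005,0.001,0.002,0.3, 0,0,0,-0.0005,0.001,0.005,0.3, 0,0,0,-0.0005,0.001,0.005,0.3]';python3 -m inch '[0,0,0,0,0,0.001,0.3, 0,0,0,0,0,0.001,0.3]';python3 -m inch '[0,0,0,0,0,0.001,0.3, 0,0,0,0,0,0.001,0.3]'
```

```text
time: 16.85
eef_pos: [0.6232, 0.0059, 0.0882]
ee_rot: [0.0, 0.707, 0.707, 0.0]
ft_force: [0.2, -0.1, -1.5]
grip_width: 0.533
time: 17.02
eef_pos: [0.623, 0.006, 0.0871]
ee_rot: [-0.0, 0.707, 0.707, -0.0]
ft_force: [0.2, -0.4, -2.0]
grip_width: 0.528
time: 17.18
eef_pos: [0.6231, 0.006, 0.0861]
ee_rot: [-0.0, 0.707, 0.707, -0.0]
ft_force: [-0.7, -0.7, -1.4]
grip_width: 0.527
```

```bash
python3 -m inch '[0,0,0,0,0,0.001,0.3, 0,0,0,0,0,0.001,0.3]'
```

```text
time: 17.35
eef_pos: [0.6231, 0.0061, 0.086]
ee_rot: [0.0, 0.707, 0.707, 0.0]
ft_force: [-2.0, 0.5, 4.4]
grip_width: 0.531
```

```bash
python3 -m inch '[0,0,0,0,0,0,0.57, 0,0,0,0,0,0,0.62, 0,0,0,0,0,0,0.75, 0,0,0,0,0,0,0.9, 0,0,0,0,0,0,1, 0,0,0,0,0,0,1]'; python3 -m inch '[0,0,0,0,0,-0.015,1, 0,0,0,0,0,-0.04,1, 0,0,0,0,0,-0.075,1, 0,0,0,0,0,-0.11,1, 0,0,0,0,0,-0.12,1,0,0,0,-0.025,-0.02,-0.125,1,0,0,0,-0.055,-0.04,-0.125,1,0,0,0,-0.085,-0.06,-0.125,1,0,0,0,-0.115,-0.08,-0.125,1,0,0,0,-0.14,-0.1,-0.125,1]';  python3 -m inch '[0,0,0,-0.025,-0.018,0,1, 0,0,0,-0.05,-0.036,0,1, 0,0,0,-0.075,-0.055,0,1, 0,0,0,-0.1,-0.076,0,1, 0,0,0,-0.105,-0.076,0,1, 0,0,0,-0.105,-0.076,0,1, 0,0,0,-0.105,-0.076,0,1]';python3 - <<'E'
from h import *
for n in("top","scene"): print(n,"b",cap(r.grab_frame(n),.13,(.6225,.006),.04))
for n in("wrist",): print(n,"c",cap(r.grab_frame(n),.09,(.447,-.2056),.03))
E
```

```text
time: 17.85
eef_pos: [0.6231, 0.006, 0.0852]
ee_rot: [-0.0, 0.707, 0.707, -0.0]
ft_force: [-0.1, -0.2, -0.1]
grip_width: 1.001
time: 18.68
eef_pos: [0.5219, -0.1355, 0.2101]
ee_rot: [0.0, 0.707, 0.707, -0.0]
ft_force: [0.8, -0.7, -0.1]
grip_width: 1.004
time: 19.27
eef_pos: [0.4473, -0.2389, 0.2102]
ee_rot: [0.0, 0.708, 0.707, 0.0]
ft_force: [0.5, 0.4, 0.1]
grip_width: 1.005
top b (array([278., 157.]), array([0.6237, 0.0059]), 'mid', array([0.624 , 0.0057]), 'ext', array([0.0454, 0.0456]), 'z', np.float64(0.1302))
scene b (array([315., 205.]), array([6.229e-01, 5.000e-04]), 'mid', array([0.623 , 0.0008]), 'ext', array([0.0471, 0.0492]), 'z', np.float64(0.1307))
wrist c (array([279., 167.]), array([ 0.4455, -0.2058]), 'mid', array([ 0.4456, -0.206 ]), 'ext', array([0.0378, 0.038 ]), 'z', np.float64(0.0905))
```

```bash
python3 -m inch '[0,0,0,0.015,-0.0005,0.01,1, 0,0,0,0.033,-0.0005,0.03,1, 0,0,0,0.033,-0.0005,0.06,1, 0,0,0,0.033,-0.0005,0.09,1, 0,0,0,0.033,-0.0005,0.112,1, 0,0,0,0.033,-0.0005,0.112,1]'; python3 -m inch '[0,0,0,0,0,0.015,1, 0,0,0,0,0,0.03,1, 0,0,0,0,0,0.045,1, 0,0,0,0,0,0.051,1, 0,0,0,0,0,0.051,1, 0,0,0,0,0,0.051,1]'
python3 - <<'E'
from h import *
f=r.grab_frame("scene");cv2.imwrite("pics/s10.png",cv2.resize(f["pixels"][170:320,80:280,::-1],None,fx=3.5,fy=3.5))
p=r.get_state()["eef_pos"]
W=world(f)
for lo,hi in((-.06,-.035),(.035,.06)):
    m=(W[:,:,0]-p[0]>lo)&(W[:,:,0]-p[0]<hi)&(abs(W[:,:,1]-p[1])<.025)&(W[:,:,2]>.02)&(W[:,:,2]<.2); print(np.percentile(W[m][:,2],[0,2,5]).round(4))
E
```

```text
time: 19.92
eef_pos: [0.4438, -0.2032, 0.094]
ee_rot: [-0.004, 0.706, 0.708, -0.001]
ft_force: [-0.7, 0.5, 0.3]
grip_width: 0.995
time: 20.42
eef_pos: [0.4472, -0.2058, 0.0481]
ee_rot: [0.0, 0.707, 0.707, 0.0]
ft_force: [0.0, -0.1, -0.7]
grip_width: 0.999
[0.077  0.0783 0.0792]
[0.0784 0.0845 0.0897]
```

View pics/s10.png

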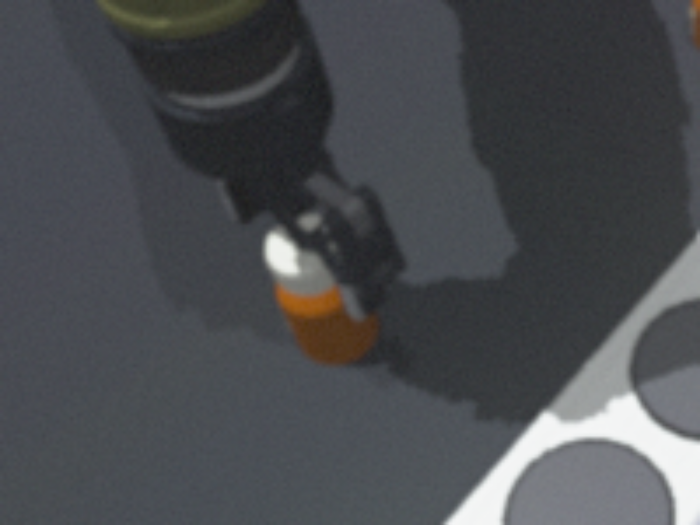

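The fingers straddle c's cap at (300,255), with tips at z≈.078. I close and lift.

```bash
python3 -m inch '[0,0,0,0,0,0,0.8, 0,0,0,0,0,0,0.6, 0,0,0,0,0,0,0.5, 0,0,0,0,0,0,0.4, 0,0,0,0,0,0,0.3, 0,0,0,0,0,0,0.25, 0,0,0,0,0,0,0.25,0,0,0,0,0,0,0.25]' 26; python3 -m inch '[0,0,0,0,0,-0.003,0.25, 0,0,0,0,0,-0.01,0.25, 0,0,0,0,0,-0.02,0.25, 0,0,0,0,0,-0.035,0.25, 0,0,0,0,0,-0.05,0.25, 0,0,0,0,0,-0.065,0.25, 0,0,0,0,0,-0.08,0.25, 0,0,0,0,0,-0.08,0.25]'
```

```text
time: 21.13
eef_pos: [0.4467, -0.2061, 0.0477]
ee_rot: [0.0, 0.707, 0.707, 0.0]
ft_force: [-1.0, 0.2, 5.6]
grip_width: 0.433
time: 21.8
eef_pos: [0.4485, -0.2068, 0.1308]
ee_rot: [0.002, 0.707, 0.707, 0.001]
ft_force: [0.6, 0.4, 0.1]
grip_width: 0.439
```

```bash
python3 -m inch '[0,0,0,0.012,0.02,0,0.25, 0,0,0,0.026,0.045,0,0.25, 0,0,0,0.042,0.073,0,0.25, 0,0,0,0.058,0.1,0,0.25, 0,0,0,0.074,0.127,0,0.25, 0,0,0,0.09,0.155,0,0.25, 0,0,0,0.102,0.175,0,0.25, 0,0,0,0.107,0.1845,0,0.25, 0,0,0,0.107,0.1845,0,0.25, 0,0,0,0.107,0.1845,0,0.25]'; python3 -m inch '[0,0,0,0,0,0.01,0.25, 0,0,0,0,0,0.025,0.25, 0,0,0,0,0,0.04,0.25, 0,0,0,0,0,0.048,0.25, 0,0,0,0,0,0.05,0.25, 0,0,0,0,0,0.05,0.25]'
python3 - <<'E'
from h import *
for n in("wrist","scene"): 
    f=r.grab_frame(n); print(n,cap(f,.118,(.631,-.0985),.035))
    cv2.imwrite(f"pics/{n}11.png",f["pixels"][:,:,::-1])
E
```

```text
time: 22.63
eef_pos: [0.6303, -0.099, 0.1265]
ee_rot: [-0.001, 0.707, 0.707, -0.001]
ft_force: [-0.2, -0.6, -1.4]
grip_width: 0.437
time: 23.13
eef_pos: [0.6297, -0.0995, 0.0764]
ee_rot: [-0.001, 0.708, 0.707, -0.001]
ft_force: [-0.2, 1.2, -1.0]
grip_width: 0.435
wrist (array([280., 297.]), array([ 0.6293, -0.0976]), 'mid', array([ 0.6295, -0.0985]), 'ext', array([0.038 , 0.0416]), 'z', np.float64(0.119))
scene (array([278., 250.]), array([ 0.6286, -0.1094]), 'mid', array([ 0.6279, -0.1079]), 'ext', array([0.0606, 0.0355]), 'z', np.float64(0.12))
```

View pics/scene11.png

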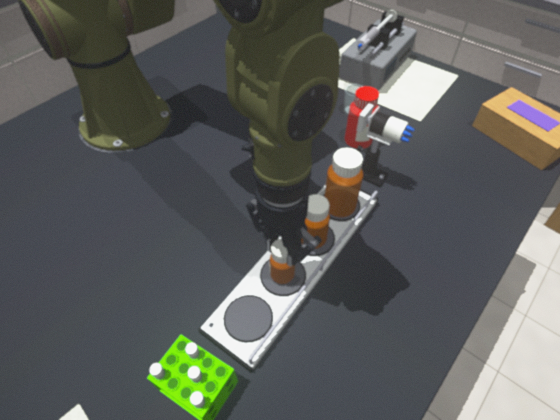

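Bottle c hovers over the third pad at (283,275). Contact is expected at TCP z ≈ .070.

```bash
python3 -m inch '[0,0,0,0.0005,0,0.002,0.25, 0,0,0,0.0005,0,0.004,0.25, 0,0,0,0.0005,0,0.005,0.25, 0,0,0,0.0005,0,0.005,0.25]';python3 -m inch '[0,0,0,0,0,0.001,0.25, 0,0,0,0,0,0.001,0.25]';python3 -m inch '[0,0,0,0,0,0.001,0.25, 0,0,0,0,0,0.001,0.25]'
```

```text
time: 23.57
eef_pos: [0.631, -0.0984, 0.0722]
ee_rot: [-0.0, 0.707, 0.707, -0.0]
ft_force: [-0.3, -0.2, -0.4]
grip_width: 0.436
time: 23.73
eef_pos: [0.631, -0.0984, 0.0711]
ee_rot: [-0.0, 0.707, 0.707, -0.0]
ft_force: [-0.2, 0.3, -2.2]
grip_width: 0.439
time: 23.9
eef_pos: [0.631, -0.0985, 0.0701]
ee_rot: [-0.0, 0.707, 0.707, -0.0]
ft_force: [-0.5, 0.9, -1.1]
grip_width: 0.437
```

```bash
python3 -m inch '[0,0,0,0,0,0.001,0.25, 0,0,0,0,0,0.001,0.25]'
```

```text
time: 24.07
eef_pos: [0.6311, -0.0985, 0.0698]
ee_rot: [0.0, 0.707, 0.707, 0.0]
ft_force: [-1.5, 0.1, 3.6]
grip_width: 0.431
```

```bash
python3 -m inch '[0,0,0,0,0,0,0.48, 0,0,0,0,0,0,0.55, 0,0,0,0,0,0,0.7, 0,0,0,0,0,0,0.85, 0,0,0,0,0,0,1, 0,0,0,0,0,0,1]'; python3 -m inch '[0,0,0,0,0,-0.015,1, 0,0,0,0,0,-0.04,1, 0,0,0,0,0,-0.075,1, 0,0,0,0,0,-0.11,1, 0,0,0,0,-0.01,-0.135,1,0,0,0,0,-0.035,-0.14,1,0,0,0,0.02,-0.06,-0.14,1,0,0,0,0.045,-0.085,-0.14,1,0,0,0,0.07,-0.11,-0.14,1,0,0,0,0.1,-0.13,-0.14,1]';  python3 -m inch '[0,0,0,0.025,-0.018,0,1, 0,0,0,0.05,-0.031,0,1, 0,0,0,0.069,-0.033,0,1, 0,0,0,0.069,-0.033,0,1, 0,0,0,0.069,-0.033,0,1, 0,0,0,0.069,-0.033,0,1]';python3 - <<'E'
from h import *
for n in("top","scene"): print(n,"c",cap(r.grab_frame(n),.112,(.631,-.0985),.04))
for n in("wrist",): print(n,"d",cap(r.grab_frame(n),.072,(.469,.1055),.025))
print(r.get_state()["eef_pos"])
E
```

```text
time: 24.57
eef_pos: [0.631, -0.0985, 0.0692]
ee_rot: [-0.0, 0.707, 0.707, -0.0]
ft_force: [-0.1, 0.3, 0.0]
grip_width: 1.0
time: 25.4
eef_pos: [0.4992, 0.0017, 0.2093]
ee_rot: [0.0, 0.708, 0.706, -0.0]
ft_force: [1.1, 0.6, 0.3]
grip_width: 1.001
time: 25.9
eef_pos: [0.4684, 0.0702, 0.2093]
ee_rot: [0.0, 0.707, 0.707, -0.0]
ft_force: [0.6, -0.8, 0.4]
grip_width: 0.999
top c (array([331., 156.]), array([ 0.6323, -0.0981]), 'mid', array([ 0.6322, -0.0981]), 'ext', array([0.0381, 0.0369]), 'z', np.float64(0.1121))
scene c (array([282., 251.]), array([ 0.6314, -0.1035]), 'mid', array([ 0.6316, -0.1034]), 'ext', array([0.0389, 0.0399]), 'z', np.float64(0.1127))
wrist d (array([280., 161.]), array([0.4678, 0.1056]), 'mid', array([0.4679, 0.1054]), 'ext', array([0.029 , 0.0308]), 'z', np.float64(0.0725))
[0.46845989 0.06976549 0.20915742]
```

Bottle c is centred at (.632,-.098) on its pad at (.631,-.098). Now d.

```bash
python3 -m inch '[0,0,0,0.015,0,0.01,1, 0,0,0,0.0355,0,0.03,1, 0,0,0,0.0355,0,0.06,1, 0,0,0,0.0355,0,0.09,1, 0,0,0,0.0355,0,0.12,1, 0,0,0,0.0355,0,0.127,1, 0,0,0,0.0355,0,0.127,1]'; python3 -m inch '[0,0,0,0,0,0.015,1, 0,0,0,0,0,0.03,1, 0,0,0,0,0,0.045,1, 0,0,0,0,0,0.05,1, 0,0,0,0,0,0.05,1, 0,0,0,0,0,0.05,1]'
python3 - <<'E'
from h import *
f=r.grab_frame("scene");cv2.imwrite("pics/s12.png",cv2.resize(f["pixels"][90:240,200:400,::-1],None,fx=3.5,fy=3.5))
p=r.get_state()["eef_pos"]
W=world(f)
for lo,hi in((-.06,-.035),(.035,.06)):
    m=(W[:,:,0]-p[0]>lo)&(W[:,:,0]-p[0]<hi)&(abs(W[:,:,1]-p[1])<.025)&(W[:,:,2]>.02)&(W[:,:,2]<.2); print(np.percentile(W[m][:,2],[0,2,5]).round(4))
E
```

```text
time: 26.63
eef_pos: [0.4661, 0.105, 0.0802]
ee_rot: [-0.001, 0.708, 0.707, -0.002]
ft_force: [-1.3, 0.2, -0.2]
grip_width: 0.998
time: 27.13
eef_pos: [0.4692, 0.1061, 0.0335]
ee_rot: [0.0, 0.707, 0.707, 0.001]
ft_force: [0.1, 0.3, 0.0]
grip_width: 1.0
[0.0618 0.0654 0.068 ]
[0.0624 0.0708 0.0754]
```

View pics/s12.png

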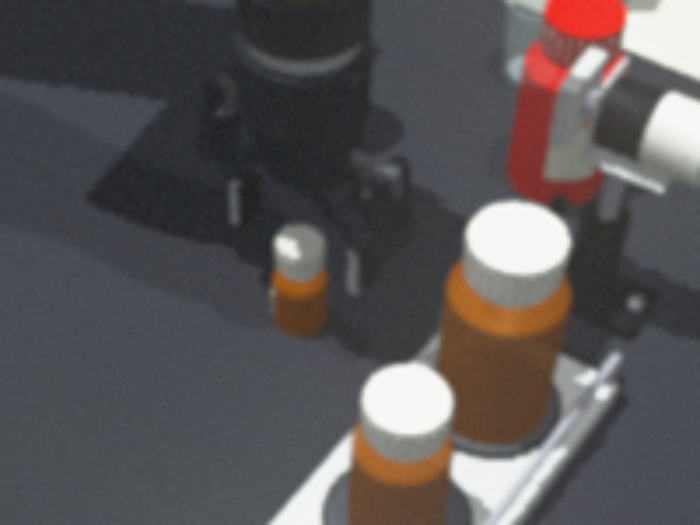

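The fingers at (235,200) and (352,270) straddle d's cap at (300,250). I close and lift high so it passes over the row.

```bash
python3 -m inch '[0,0,0,0,0,0,0.75, 0,0,0,0,0,0,0.55, 0,0,0,0,0,0,0.45, 0,0,0,0,0,0,0.35, 0,0,0,0,0,0,0.25, 0,0,0,0,0,0,0.2, 0,0,0,0,0,0,0.2,0,0,0,0,0,0,0.2]' 24; python3 -m inch '[0,0,0,0,0,-0.003,0.2, 0,0,0,0,0,-0.01,0.2, 0,0,0,0,0,-0.02,0.2, 0,0,0,0,0,-0.035,0.2, 0,0,0,0,0,-0.06,0.2, 0,0,0,0,0,-0.085,0.2, 0,0,0,0,0,-0.11,0.2, 0,0,0,0,0,-0.12,0.2, 0,0,0,0,0,-0.12,0.2]'
```

```text
time: 27.85
eef_pos: [0.4684, 0.1061, 0.0325]
ee_rot: [0.0, 0.707, 0.707, 0.0]
ft_force: [-0.5, -0.6, 5.9]
grip_width: 0.34
time: 28.6
eef_pos: [0.4703, 0.1066, 0.1553]
ee_rot: [0.001, 0.707, 0.707, 0.002]
ft_force: [0.3, -0.6, -0.4]
grip_width: 0.342
```

```bash
python3 -m inch '[0,0,0,-0.015,0,0,0.2, 0,0,0,-0.045,0,0,0.2, 0,0,0,-0.08,0,0,0.2, 0,0,0,-0.115,0,0,0.2, 0,0,0,-0.15,0,0,0.2, 0,0,0,-0.185,0,0,0.2, 0,0,0,-0.22,0,0,0.2, 0,0,0,-0.25,0.01,0,0.2, 0,0,0,-0.275,0.025,0,0.2, 0,0,0,-0.29,0.045,0,0.2]';  python3 -m inch '[0,0,0,0,0.01,0,0.2]'
```

```text
time: 29.43
eef_pos: [0.5115, -0.1865, 0.1507]
ee_rot: [-0.001, 0.708, 0.706, -0.001]
ft_force: [0.0, -0.1, -0.5]
grip_width: 0.339
time: 29.52
eef_pos: [0.524, -0.187, 0.1507]
ee_rot: [0.0, 0.709, 0.706, -0.0]
ft_force: [0.7, 0.3, -0.3]
grip_width: 0.344
```

Remaining to (.639,-.2025): dx ≈ -.0155, dy ≈ +.116.

```bash
python3 -m inch '[0,0,0,-0.004,0.02,0,0.2, 0,0,0,-0.008,0.045,0,0.2, 0,0,0,-0.012,0.075,0,0.2, 0,0,0,-0.015,0.1,0,0.2, 0,0,0,-0.0155,0.116,0,0.2, 0,0,0,-0.0155,0.116,0.01,0.2, 0,0,0,-0.0155,0.116,0.025,0.2, 0,0,0,-0.0155,0.116,0.045,0.2, 0,0,0,-0.0155,0.116,0.06,0.2, 0,0,0,-0.0155,0.116,0.065,0.2]';  python3 -m inch '[0,0,0,0,0,0.01,0.2, 0,0,0,0,0,0.018,0.2, 0,0,0,0,0,0.02,0.2, 0,0,0,0,0,0.02,0.2]'
python3 - <<'E'
from h import *
for n in("wrist","scene"): 
    f=r.grab_frame(n); print(n,cap(f,.104,(.639,-.203),.025))
    cv2.imwrite(f"pics/{n}13.png",f["pixels"][:,:,::-1])
E
```

```text
time: 30.35
eef_pos: [0.6353, -0.1979, 0.0827]
ee_rot: [-0.003, 0.707, 0.707, -0.002]
ft_force: [-0.3, 0.2, -0.6]
grip_width: 0.339
time: 30.68
eef_pos: [0.6385, -0.1993, 0.0667]
ee_rot: [-0.0, 0.707, 0.707, -0.0]
ft_force: [0.7, 0.1, -0.6]
grip_width: 0.337
wrist (array([281., 294.]), array([ 0.6382, -0.199 ]), 'mid', array([ 0.6384, -0.1996]), 'ext', array([0.0298, 0.0345]), 'z', np.float64(0.1063))
scene (array([241., 300.]), array([ 0.6377, -0.2115]), 'mid', array([ 0.6391, -0.2104]), 'ext', array([0.0467, 0.0187]), 'z', np.float64(0.1069))
```

View pics/scene13.png

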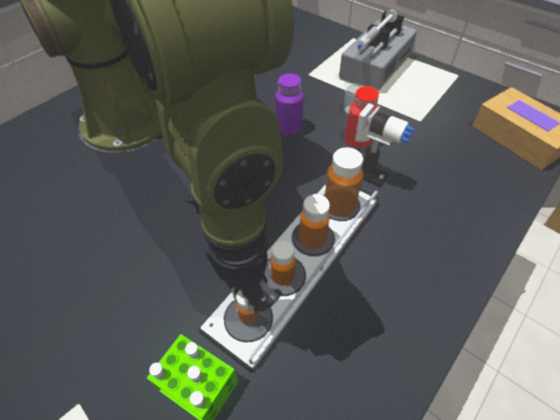

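Bottle d hovers over the last pad at (248,318). It needs -3 mm in y, and contact is expected at TCP z ≈ .0545.

```bash
python3 -m inch '[0,0,0,-0.0015,0,0.003,0.2, 0,0,0,-0.0033,0,0.006,0.2, 0,0,0,-0.0033,0,0.009,0.2, 0,0,0,-0.0033,0,0.009,0.2, 0,0,0,-0.0033,0,0.009,0.2]';python3 -m inch '[0,0,0,0,0,0.001,0.2, 0,0,0,0,0,0.001,0.2]';python3 -m inch '[0,0,0,0,0,0.001,0.2, 0,0,0,0,0,0.001,0.2]'
```

```text
time: 31.2
eef_pos: [0.6387, -0.2028, 0.0579]
ee_rot: [-0.0, 0.707, 0.707, -0.0]
ft_force: [-0.4, 0.2, -0.5]
grip_width: 0.34
time: 31.37
eef_pos: [0.639, -0.2028, 0.0572]
ee_rot: [-0.0, 0.707, 0.707, 0.0]
ft_force: [0.3, 0.0, -0.3]
grip_width: 0.343
time: 31.53
eef_pos: [0.639, -0.2028, 0.0561]
ee_rot: [-0.0, 0.707, 0.707, -0.0]
ft_force: [-0.3, -0.4, -0.7]
grip_width: 0.342
```

```bash
python3 -m inch '[0,0,0,0,0,0.001,0.2, 0,0,0,0,0,0.001,0.2]';python3 -m inch '[0,0,0,0,0,0.0007,0.2, 0,0,0,0,0,0.0007,0.2]'
```

```text
time: 31.7
eef_pos: [0.6389, -0.2028, 0.0551]
ee_rot: [-0.0, 0.707, 0.707, -0.0]
ft_force: [-0.3, 0.6, -1.8]
grip_width: 0.34
time: 31.87
eef_pos: [0.6391, -0.2029, 0.0547]
ee_rot: [0.0, 0.707, 0.707, 0.0]
ft_force: [-0.7, 0.3, 0.2]
grip_width: 0.337
```

```bash
python3 -m inch '[0,0,0,0,0,0.0003,0.2, 0,0,0,0,0,0.0003,0.2]'; python3 -m inch '[0,0,0,0,0,0,0.38, 0,0,0,0,0,0,0.45, 0,0,0,0,0,0,0.6, 0,0,0,0,0,0,0.8, 0,0,0,0,0,0,1, 0,0,0,0,0,0,1, 0,0,0,0,0,0,1]'; python3 -m inch '[0,0,0,0,0,-0.015,1, 0,0,0,0,0,-0.04,1, 0,0,0,0,0,-0.075,1, 0,0,0,0,0,-0.11,1, 0,0,0,0,-0.01,-0.135,1,0,0,0,0,-0.035,-0.15,1,0,0,0,0,-0.07,-0.15,1,0,0,0,0,-0.11,-0.15,1,0,0,0,0,-0.15,-0.15,1,0,0,0,0,-0.18,-0.15,1]'; python3 -m inch '[0,0,0,0,-0.03,0,1,0,0,0,-0.02,-0.03,0,1,0,0,0,-0.02,-0.03,0,1,0,0,0,-0.02,-0.03,0,1]'
python3 - <<'E'
from h import *
f=r.grab_frame("top");cv2.imwrite("pics/top14.png",f["pixels"][:,:,::-1]);g=r.grab_frame("scene");cv2.imwrite("pics/scene14.png",g["pixels"][:,:,::-1])
for k,z,p in (("a",.162,(.6145,.11)),("b",.13,(.6225,.006)),("c",.112,(.631,-.0985)),("d",.094,(.639,-.203))):
  for n,F in(("top",f),("scene",g)):
    try: print(n,k,cap(F,z,p,.035))
    except Exception as e: print(n,k,e)
E
```

```text
time: 32.03
eef_pos: [0.6392, -0.2029, 0.0546]
ee_rot: [0.0, 0.707, 0.707, 0.0]
ft_force: [-2.2, 1.2, 3.7]
grip_width: 0.34
time: 32.62
eef_pos: [0.639, -0.2028, 0.0542]
ee_rot: [-0.0, 0.707, 0.707, -0.0]
ft_force: [-0.2, 0.1, -0.3]
grip_width: 1.0
time: 33.45
eef_pos: [0.456, -0.2023, 0.2042]
ee_rot: [-0.0, 0.707, 0.707, -0.0]
ft_force: [-0.5, -0.6, -0.2]
grip_width: 0.999
time: 33.78
eef_pos: [0.4291, -0.2232, 0.2047]
ee_rot: [0.001, 0.708, 0.706, 0.0]
ft_force: [1.1, -0.7, -0.2]
grip_width: 0.999
top a (array([221., 154.]), array([0.6161, 0.1101]), 'mid', array([0.6157, 0.1097]), 'ext', array([0.0551, 0.0535]), 'z', np.float64(0.1621))
scene a (array([347., 159.]), array([0.6153, 0.1042]), 'mid', array([0.6147, 0.1046]), 'ext', array([0.0554, 0.0594]), 'z', np.float64(0.1627))
top b (array([278., 157.]), array([0.6237, 0.0059]), 'mid', array([0.624 , 0.0057]), 'ext', array([0.0454, 0.0456]), 'z', np.float64(0.1302))
scene b (array([315., 205.]), array([6.231e-01, 3.000e-04]), 'mid', array([6.23e-01, 2.00e-04]), 'ext', array([0.0471, 0.0505]), 'z', np.float64(0.1306))
top c (array([332., 157.]), array([ 0.6321, -0.0982]), 'mid', array([ 0.6322, -0.0981]), 'ext', array([0.0382, 0.0369]), 'z', np.float64(0.1124))
scene c (array([282., 251.]), array([ 0.6314, -0.1033]), 'mid', array([ 0.6316, -0.1034]), 'ext', array([0.0389, 0.0399]), 'z', np.float64(0.1128))
top d (array([383., 156.]), array([ 0.641 , -0.2027]), 'mid', array([ 0.6404, -0.2033]), 'ext', array([0.0308, 0.0297]), 'z', np.float64(0.0943))
scene d (array([244., 302.]), array([ 0.6404, -0.2079]), 'mid', array([ 0.6408, -0.2078]), 'ext', array([0.0315, 0.0303]), 'z', np.float64(0.0947))
```

View pics/top14.png

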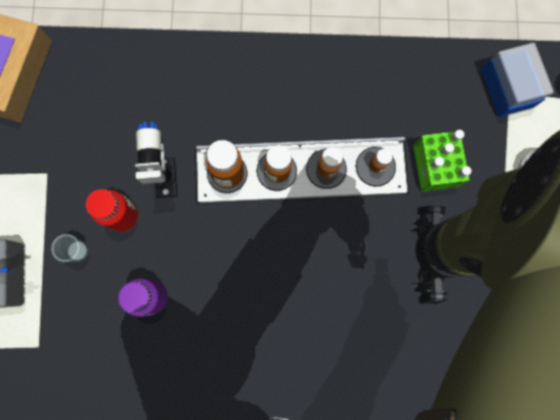

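View pics/scene14.png

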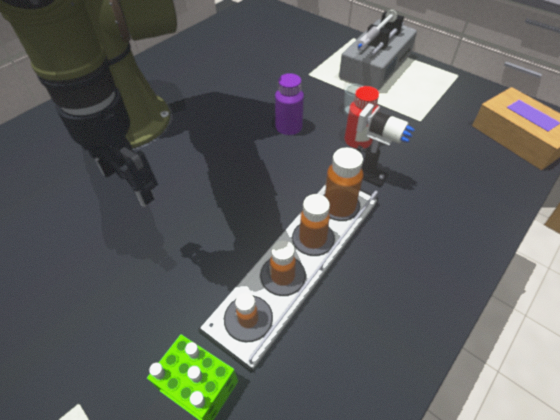

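Both views show a, b, c and d upright on their pads in order from the valve. In the top view the caps are at (221,154), (278,157), (332,157) and (383,156). The valve, rack and look-alikes are undisturbed, and the arm is clear.

```bash
python3 -c "
from workcell import r
print(r.sign_off())"
```

```text
the job is handed in; nothing more can be done
None
```

The four amber bottles stand upright on the shelf pads in order of size, with the largest next to the valve stand and the smallest farthest from it. I handed the job in at about 34 s of the 102 s limit.

- **Placing:** Each bottle was taken by its cap, lowered until the force reading showed contact, and released with the force under 5 N. The top camera's last check put the cap centres within about 2 mm of the pad centres, at the right heights for upright bottles.
- **Rest of the scene:** The valve stand, green tube rack and the red and purple look-alikes look undisturbed in the final pictures. The robot is touching nothing.
- **Failed first grasp:** The first try at bottle_a closed over the top of its cap and pressed down on it. The force sensor read 54 N at the end of that call, so the 40 N pressing limit may matter here. It was the fingers that pressed rather than the arm or gripper body, and the wrist force stayed below 120 N. The bottle stayed standing and did not move.
- **Cause and fix:** The open fingertips sat about 30 mm higher than the tool reading implied. I went by the cameras after that, and every later grasp held.
- **Disagreement:** The scene camera read y about 3 to 6 mm lower than the top and wrist cameras. It read the pads about 3 mm low too, so I trusted the top and wrist cameras.

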